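# Lever up the heavy flap of the scrap box

## Robot

A 6-joint arm with a two-finger parallel gripper is mounted at the origin on a cart in front of the work surface, level with it; the furniture and walls round the work are solid. World frame = base frame: x ahead of the robot, y to its left, z up, the work surface at z = 0. Lengths are in m, angles in rad, forces in N, time in s.
With the tool pointing down it reaches from about 0.375 to 0.975 m from the base axis. Payload 3.8 kg.
Tool frame: the origin (TCP) lies on the centre line of the jaws, within the pads' length; the fingertips stand 14 mm ahead of it and the grasp point (between the pads) lies 5 mm behind it; z points along the fingers, x is the direction in which the jaws open and shut, and the axes are right-handed (so a half turn about z gives the same grasp; the last joint's range is limited). The gripper opens to 85 mm and grips with 20 to 120 N. Pads are 22 mm wide; open, the fingers measure 114 mm over their backs; the gripper's body (76 mm by 85 mm) begins 54 mm behind the grasp point. The pads swing forward as they close: fully open they stand 13 mm farther back than shut.
Start: joints at [1.243, 0.264, 1.604, -0, 1.274, -0.037], TCP at [0.194, 0.647, 0.245] pointing down, gripper open.
Joint ranges: [-2.63, 2.63], [-0.94, 2.18], [0.31, 2.57], [-1.31, 4.45], [0, 2.66], [-2.55, 2.55]. Speed limits (rad/s): [2.57, 2.57, 3.14, 3.14, 3.14, 3.14].

## Interface

Orientations are given as a rotation vector (axis times angle).
In Python, from workcell import bot gives the robot as it stands. The module is installed in compiled form; this text tells all that it offers.
- The arm moves only by the tool arm_command, never from a script. Its argument "steps" is one flat list of numbers, 7 for each row, row after row: the shift along the tool's x, y, z in units of 30 mm (1.0 is 30 mm), then the turn, a rotation vector about the tool's x, y, z in units of 6 degrees (1.0 is 6 degrees), then the opening, from 0 (shut) to 1 (fully open). In form: [tx, ty, tz, ax, ay, az, fingers, tx, ty, tz, ax, ay, az, fingers, ...]. A call has 1 to 10 rows; each row shifts and turns the commanded pose from where the row before left it, along the tool's axes as they then stand; what a row does not reach is not made up. A row lasts 1/8 s, in which the tool goes at most 62.5 mm and 10.7 degrees, less where a joint would pass 70% of its speed; a pose out of reach is approached as far as the arm can. A call is refused whole if a number of a shift passes 1 or a number of a turn 1, either way. A call with a gripper value outside its range is refused whole. The fingers move at their own pace and stop on an object; "squeeze" is the grip in N (left out, the last holds). Time passes only in rows, so rows that do not move let the fingers close. It gives the time, the measured TCP pose, the force and the opening at its end, in the units of the state.
- bot.read_state(): the state, without advancing time (a new reading comes with each control period).
- bot.read_camera(name): name is "scene" or "top" or "wrist"; returns a dict with "img" (480x640x3 uint8, red, green, blue), "camera_matrix" (3x3 intrinsics, pixels), "pose" (4x4, takes a point from camera to world coordinates); the wrist camera has in their place "T_tool_cam" (4x4, takes a point from camera to tool coordinates, whose origin is the TCP and whose axes are the tool frame's). Camera axes: x right, y down, z forward; pixel columns grow to the right and rows downward; lengths in m; the calibration is good to about 2 mm. A picture is of the moment at which its call begins: read the wrist's pose just before it. There is no depth.
- bot.finish_job(): hands the job in, once; it reports no verdict.
The state is a dict: "time": time; "q": joint angles; "joint_vel": joint speeds; "joint_torque": joint torques, N m; "tool_pos": TCP position; "tcp_rot": TCP orientation; "wrist_force": force on the tool from outside, world axes, zero at the start; "torque": the same for the moment, N m; "width": opening from 0.0 (shut) to 1.0 (fully open).
Only numpy, scipy, OpenCV 4.12 (cv2) and the standard library are available. Lean on these libraries where they do the work, as an engineer would, in place of code of your own. Each camera call takes 0.05 s, during which the arm holds its last target.

## Task

Open the heavy steel flap of the scrap box with its lifting bar, without grasping anything. With the fingertips gently push the bar home by the end of its black plate, until its nose is under the flap and its cross pin has dropped into the notches of the stand; then press the black plate right down to the rubber rest so that the nose lifts the flap, and finish while holding it down like that. Do not lift the bar out of its stand, do not touch the flap or the box with the gripper, and leave the tin, the spool and the setting block where they are.

Things in the scene. Friction and masses are not known exactly. Their poses are not given: they have to be found in the camera images.
- scrap_box: Fixed grey steel unit on a base plate 70 mm wide: a scrap box (112 x 130 mm, 63 mm high) and before it a stand with two dark cheeks that carries the lifting bar. Origin on the bench under the bar's home notch; +x from the stand to the box (the way the bar is pushed), z up. The box's front is at x = 62 mm; in its middle a slot 46 mm wide over a sill 44 mm high.
- notch (a point): Where the middle of the bar's cross pin lies when home: 66 mm above the bench, axes as scrap_box. The cheeks, 13 to 21 mm either side, have a level run 65 mm high that ends 6 mm behind this point in a notch 12 mm long, 4 mm deep; a solid stop 84 mm high stands at its front, a back stop 80 mm high 56 mm behind. Pushed home, the pin drops 4 mm and cannot go on.
- rest (a point): Middle of the top of the rubber rest (45 mm along x, 50 mm wide) on the base plate, 7 mm above the bench, 170 mm behind the notch, under the bar's plate.
- lifting_bar: Loose lever, 275 mm long, 0.5 kg. Origin at its cross pin (10 mm thick, 54 mm long, along y); x along the bar to the nose. Nose-heavy: the nose lies on the sill and the black plate at the other end stands up. Takes under 8 N to push. Starts drawn back 28 to 50 mm from home, pin 70 mm above the bench, sloping 0.25 rad; at home it slopes 0.19 rad, and about 0.3 rad the other way when pressed down.
- nose (a point): Tip of the bar's steel nose (24 mm wide, 14 mm thick, rounded), 85 mm ahead of the cross pin. Before the flap's edge at the start; 23 mm under the flap, with 5 mm of air, when home.
- press_plate (a point): Centre of the top of the black plate at the bar's long end; axes as the bar's. Plate 40 mm along the bar, 24 across, 10 thick; centre 170 mm behind the pin, end face 190 mm; a 19 mm tube joins it. About 116 mm above the bench at the start, 103 with the bar home, 24 pressed down on the rest. At home it takes 5 to 8 N to press down, more only when it meets the rest.
- flap (a joint): Opening angle of the flap (steel plate 103 x 128 x 12 mm, about 1.8 kg, hinged at the far side of the box, falls shut by itself): 0 shut, about 0.34 rad with the bar's plate pressed down on the rest.
- flap_edge (a point): Middle of the top edge of the flap at the side of the stand, 75 mm above the bench when shut.
- tin: Bystander: round brass-coloured tin, 60 mm across, 27 mm high, left of the box. Origin at the centre of its underside.
- spool: Bystander: solder spool standing on its flange, 60 mm across, 32 mm high, right of the stand. Origin at the centre of its underside.
- setting_block: Bystander: small black block with a blue pad, 42 x 75 x 30 mm. Origin at the centre of its underside.

How it is judged:
By the outcome, as a careful person would: the job done as asked, in the order asked, and still so for the second after the job is handed in, while the arm keeps its last pose, push and grip.
It also fails if it takes over 40 s, if anything falls off the work surface, if the arm or the gripper's body presses on something with over 40 N, if the wrist force passes 120 N, or if a joint passes its speed limit or range.

## Working session

There is one attempt and no reset: what is moved stays moved. The work goes in short steps, Python scripts to look and compute and a tool call to move; the robot and the scene stay as the last step left them, time stands still between calls to the robot, and variables do not carry over. Pictures are saved under pics/ and viewed, and the job is handed in when it is done.

Besides the shell and the picture viewer there is one more tool, called as name(argument=value, ...) on one line, values as JSON. arm_command: Moves the arm, as the interface text tells. Its arguments: {"type":"object","properties":{"steps":{"type":"array","items":{"type":"number"}},"squeeze":{"type":"number"}},"required":["steps"]}

```bash
mkdir -p pics
python3 - <<'E'
from workcell import bot
import cv2
s=bot.read_state(); print(s)
for n in ("scene","top","wrist"):
    c=bot.read_camera(n); cv2.imwrite(f"pics/{n}0.png",c["img"][:,:,::-1])
    print(n,c["camera_matrix"].tolist(), (c["pose"] if "pose" in c else c["T_tool_cam"]).round(4).tolist())
E
```

```text
{'time': 0.0, 'q': array([ 1.24308486e+00,  2.64759084e-01,  1.60532975e+00, -2.37522453e-05,
        1.27367966e+00, -3.69190892e-02]), 'joint_vel': array([-0.00019529, -0.00085472,  0.00021488,  0.00055226,  0.00027642,
       -0.00090292]), 'joint_torque': array([ 2.09431499e-03, -5.15112233e+01, -3.67317581e+01,  9.82926440e-05,
        1.29420016e-02,  1.05218166e-05]), 'tool_pos': array([0.19333547, 0.64601935, 0.24398187]), 'tcp_rot': array([ 2.51884203,  1.87540967, -0.00279353]), 'wrist_force': array([-0.39928363,  0.15318723,  0.37463514]), 'torque': array([ 0.0410853 , -0.02569503,  0.00869761]), 'width': 1.0027957305018482}
scene [[434.83362763312005, 0.0, 317.6498400409477], [0.0, 434.83362763312005, 236.45691717219873], [0.0, 0.0, 1.0]] [[0.5667, -0.4536, 0.6878, 0.0152], [-0.8237, -0.2939, 0.4849, -0.5099], [-0.0178, -0.8413, -0.5402, 0.5497], [0.0, 0.0, 0.0, 1.0]]
top [[448.9236795482172, 0.0, 308.4711244598355], [0.0, 448.9236795482172, 235.62863508405198], [0.0, 0.0, 1.0]] [[0.0074, -0.9743, 0.225, 0.4189], [-1.0, -0.0084, -0.0037, -0.0945], [0.0054, -0.2249, -0.9744, 0.9406], [0.0, 0.0, 0.0, 1.0]]
wrist [[400.01477827557056, 0.0, 315.75638602468996], [0.0, 400.01477827557056, 241.93505227886894], [0.0, 0.0, 1.0]] [[1.0, 0.0004, 0.0005, -0.0015], [-0.0006, 0.9605, 0.2783, -0.0694], [-0.0004, -0.2783, 0.9605, -0.1285], [0.0, 0.0, 0.0, 1.0]]
```

View pics/scene0.png

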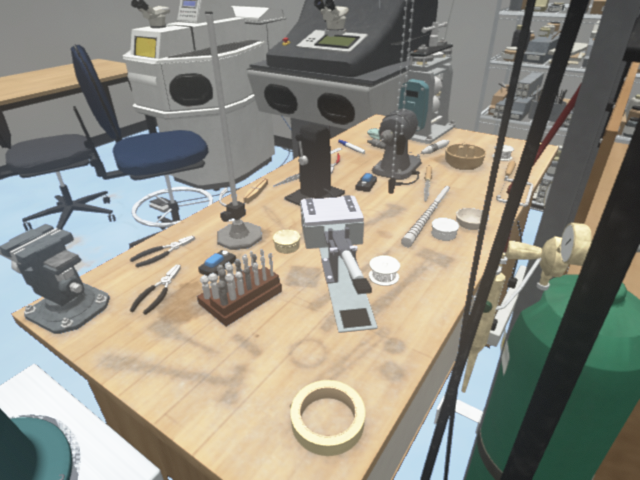

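View pics/top0.png

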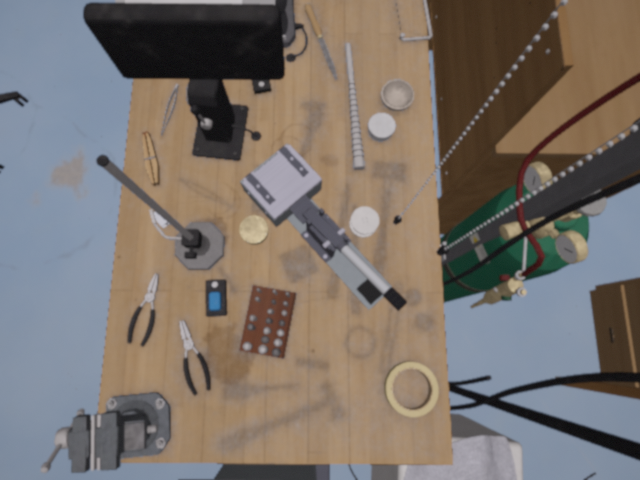

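View pics/wrist0.png

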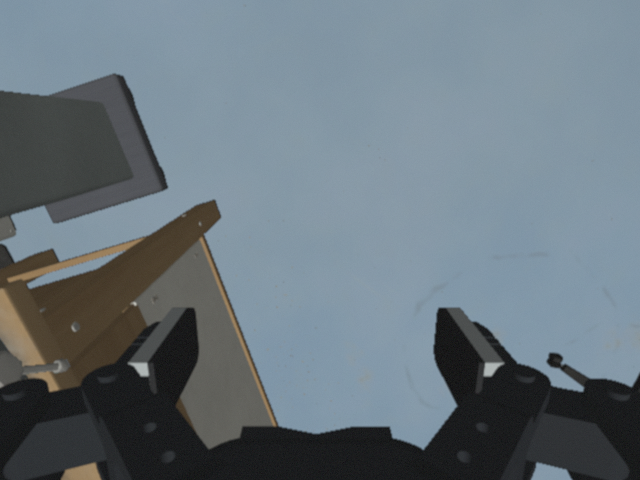

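The scene and top views show the box at top px (282,183), the bar running down to the black plate at (396,298), the rubber rest at (370,290), tin at (254,230) and spool at (364,221). The wrist camera only sees off the table. I'll zoom in next.

Run:
```python
import cv2
a=cv2.imread("pics/top0.png")[135:315,230:420]; cv2.imwrite("pics/top0z.png",cv2.resize(a,None,fx=3.3,fy=3.3,interpolation=cv2.INTER_CUBIC))
a=cv2.imread("pics/scene0.png")[185:340,260:410]; cv2.imwrite("pics/scene0z.png",cv2.resize(a,None,fx=3.8,fy=3.8,interpolation=cv2.INTER_CUBIC))
```

```text
(no output)
```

View pics/top0z.png

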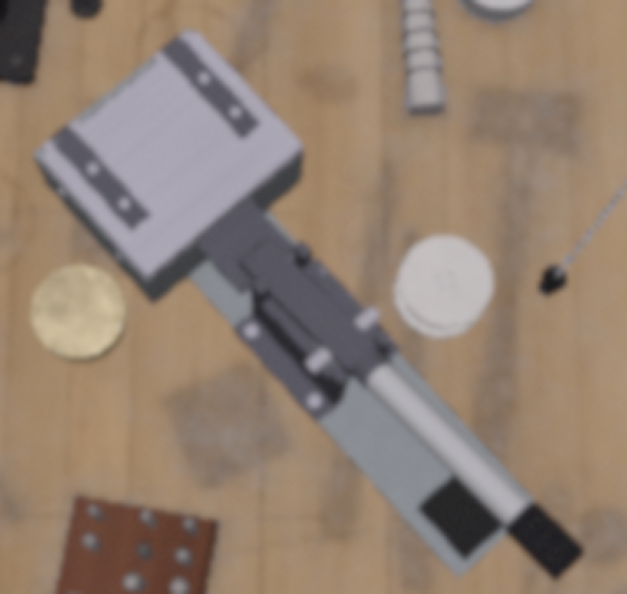

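View pics/scene0z.png

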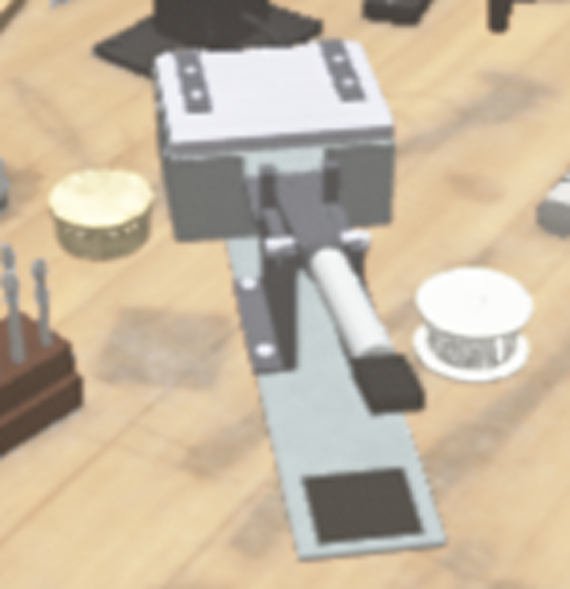

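The zooms show flap corners (zoomed top) at (185,30), (302,152), (152,278) and (38,153). The pin ends are at (368,318) and (318,360), the rest centre is about (461,517), and the plate centre about (545,540). Now to turn these into positions.

```bash
cat > h.py <<'E'
import numpy as np, cv2
from workcell import bot
def ray(c,uv):
    K=c["camera_matrix"];T=c["pose"]
    d=T[:3,:3]@np.linalg.inv(K)@np.array([uv[0],uv[1],1.]); return T[:3,3],d
def onz(c,uv,z):
    o,d=ray(c,uv); return o+d*(z-o[2])/d[2]
def tri(rs):
    A=np.zeros((3,3));b=np.zeros(3)
    for o,d in rs:
        d=d/np.linalg.norm(d);P=np.eye(3)-np.outer(d,d);A+=P;b+=P@o
    p=np.linalg.solve(A,b)
    return p,[np.linalg.norm(np.cross(p-o,d/np.linalg.norm(d))) for o,d in rs]
def proj(c,p):
    T=c["pose"];q=T[:3,:3].T@(np.asarray(p)-T[:3,3]);q=c["camera_matrix"]@q;return q[:2]/q[2]
E
python3 - <<'E'
from h import *
np.set_printoptions(precision=4,suppress=True)
T=bot.read_camera("top");S=bot.read_camera("scene")
zt=lambda u,v:((u+.5)/3.3+230-.5,(v+.5)/3.3+135-.5)
zs=lambda u,v:((u+.5)/3.8+260-.5,(v+.5)/3.8+185-.5)
for n,c,b in(("top",T,(335,265,420,320)),("scene",S,(330,270,380,335))):
    g=c["img"].max(2); m=np.zeros_like(g); m[b[1]:b[3],b[0]:b[2]]=(g[b[1]:b[3],b[0]:b[2]]<75)*255
    for k in cv2.findContours(m,cv2.RETR_EXTERNAL,cv2.CHAIN_APPROX_NONE)[0]:
        if cv2.contourArea(k)>60:
            M=cv2.moments(k); r=cv2.minAreaRect(k); ce=(M["m10"]/M["m00"],M["m01"]/M["m00"]); print(n,ce,r, onz(c,ce,.007),onz(c,ce,.116))
print("flap");F=[onz(T,zt(*p),.075) for p in((185,30),(302,152),(152,278),(38,153))]
print(np.array(F)); print([np.linalg.norm(F[i]-F[i-1]) for i in range(4)], np.mean(F,0))
near=(F[1]+F[2])/2; far=(F[0]+F[3])/2; d=near*0+far-near; print("axis yaw",np.arctan2(d[1],d[0]),"side yaw",np.arctan2(*(F[2]-F[1])[[1,0]])-np.pi/2, near)
pl=onz(T,zt(368,318),.07);pr=onz(T,zt(318,360),.07);print("pin",pl,pr,np.linalg.norm(pl-pr),(pl+pr)/2)
print("pin scene",onz(S,zs(280,244),.07),onz(S,zs(356,239),.07))
# rest scene corners
print("rest scene",np.mean([onz(S,zs(*p),.007) for p in((303,477),(405,468),(423,530),(317,543))],0))
print("base end top",onz(T,zt(460,573),0.002), onz(T,zt(508,528),0.002))
for a,b in (((582,548),(424,378)),((557,578),(372,383))): print("plate corner",*tri([ray(T,zt(*a)),ray(S,zs(*b))]))
E
```

```text
top (394.64501160092806, 298.3797370456303) ((394.25006103515625, 298.2500305175781), (20.50609588623047, 11.31370735168457), 45.0) [ 0.5027 -0.2773  0.007 ] [ 0.4929 -0.256   0.116 ]
top (369.1389408099688, 291.0068535825545) ((368.7500305175781, 291.2500305175781), (19.798988342285156, 14.849241256713867), 45.0) [ 0.5175 -0.2248  0.007 ] [ 0.506  -0.2096  0.116 ]
flap
[[ 0.8141 -0.049   0.075 ]
 [ 0.7337 -0.1227  0.075 ]
 [ 0.6524 -0.0321  0.075 ]
 [ 0.7316  0.04    0.075 ]]
[np.float64(0.12143484449412133), np.float64(0.10906211797951942), np.float64(0.12174980683670525), np.float64(0.10708096709926883)] [ 0.733 -0.041  0.075]
axis yaw 0.7406468788520968 side yaw 0.7312508309344627 [ 0.6931 -0.0774  0.075 ]
pin [ 0.6299 -0.1629  0.07  ] [ 0.6037 -0.1326  0.07  ] 0.04005649572439919 [ 0.6168 -0.1478  0.07  ]
pin scene [ 0.6057 -0.1304  0.07  ] [ 0.6309 -0.1608  0.07  ]
rest scene [ 0.5222 -0.2301  0.007 ]
base end top [ 0.4823 -0.2245  0.002 ] [ 0.5107 -0.2555  0.002 ]
plate corner [ 0.4882 -0.2748  0.1254] [np.float64(0.00035230272475619877), np.float64(0.00035230272475612255)]
plate corner [ 0.4718 -0.2601  0.1274] [np.float64(0.00033981639410047377), np.float64(0.00033981639410046906)]
```

Run:
```python
from h import *
np.set_printoptions(precision=3,suppress=True)
T=bot.read_camera("top");S=bot.read_camera("scene")
print("rod base",onz(T,(199,244),0.02)); print("vise",onz(T,(130,425),.05),onz(T,(70,440),.1))
print("rod top tri",*tri([ray(T,(103,160)),ray(S,(210,12))]))
for a in((397,219),(441,250)):
  for z in(0,.1,.2,.3,.4): p=onz(T,a,z);print(a,z,p,proj(S,p))
c=cv2.imread("pics/scene0.png")[100:260,360:540];cv2.imwrite("pics/s_ch.png",cv2.resize(c,None,fx=3.5,fy=3.5,interpolation=2))
c=cv2.imread("pics/top0.png")[120:320,370:570];cv2.imwrite("pics/t_ch.png",cv2.resize(c,None,fx=2.9,fy=2.9,interpolation=2))
```

```text
rod base [0.611 0.131 0.02 ]
vise [0.262 0.23  0.05 ] [0.246 0.313 0.1  ]
rod top tri [0.612 0.132 0.472] [np.float64(0.0005518524775471609), np.float64(0.000551852477547111)]
(397, 219) 0 [ 0.675 -0.29   0.   ] [420.321 286.502]
(397, 219) 0.1 [ 0.648 -0.269  0.1  ] [409.636 247.813]
(397, 219) 0.2 [ 0.62  -0.248  0.2  ] [397.123 202.5  ]
(397, 219) 0.3 [ 0.593 -0.228  0.3  ] [382.266 148.702]
(397, 219) 0.4 [ 0.566 -0.207  0.4  ] [364.34   83.791]
(441, 250) 0 [ 0.607 -0.382  0.   ] [453.557 325.192]
(441, 250) 0.1 [ 0.587 -0.351  0.1  ] [440.326 280.543]
(441, 250) 0.2 [ 0.567 -0.321  0.2  ] [424.972 228.728]
(441, 250) 0.3 [ 0.547 -0.29   0.3  ] [406.938 167.873]
(441, 250) 0.4 [ 0.527 -0.259  0.4  ] [385.458  95.385]
```

View pics/s_ch.png

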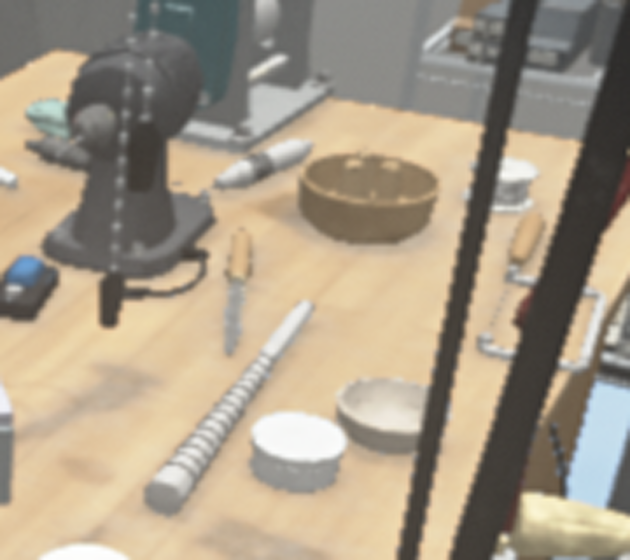

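View pics/t_ch.png

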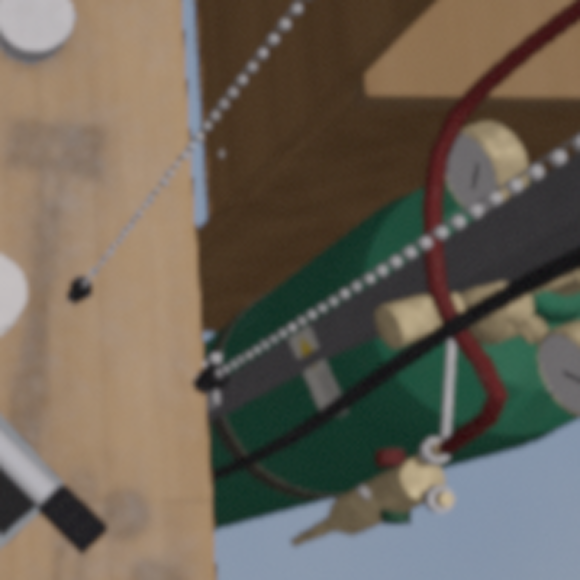

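The top and scene views also show two hanging chains. Their bobs are at about (0.611,-0.241,0.235) and (0.54,-0.28,0.335), close to the work, so I'll lean the wrist left, away from them. The next script simulates the transit rows.

```bash
cat >> h.py <<'E'
from scipy.spatial.transform import Rotation as R
def sim(rows,p=None,r=None,every=5):
    s=bot.read_state()
    p=np.array(s["tool_pos"] if p is None else p,float); r=R.from_rotvec(s["tcp_rot"] if r is None else r)
    for i,w in enumerate(rows):
        p=p+r.apply(np.array(w[:3])*.03); r=r*R.from_rotvec(np.deg2rad(6)*np.array(w[3:6]))
        if (i+1)%every==0 or i==len(rows)-1:
            x,y,z=r.as_matrix().T; print(i+1,p.round(3),"rad",np.hypot(*p[:2]).round(3),"xang",np.arctan2(x[1],x[0]).round(3),"z",z.round(3))
    return p,r
E
python3 - <<'E'
from h import *
p,r=sim([[-1,0.6,-.2,0,0,.5,0]]*8+[[0,1,0,0,0,.7,0]]*2+[[0,1,0,0,0,.7,0]]*20)
S=bot.read_camera("scene");T=bot.read_camera("top")
print(tri([ray(T,(397,219)),ray(S,(391.5,186))]),tri([ray(T,(441,250)),ray(S,(401,144))]))
E
```

```text
5 [0.219 0.474 0.275] rad 0.522 xang 1.018 z [-0. -0. -1.]
10 [0.256 0.329 0.293] rad 0.417 xang 0.715 z [-0. -0. -1.]
15 [0.336 0.203 0.293] rad 0.393 xang 0.348 z [-0. -0. -1.]
20 [0.366 0.057 0.293] rad 0.37 xang -0.018 z [-0. -0. -1.]
25 [ 0.342 -0.091  0.293] rad 0.353 xang -0.385 z [-0. -0. -1.]
30 [ 0.266 -0.219  0.293] rad 0.345 xang -0.752 z [-0. -0. -1.]
(array([ 0.61088536, -0.2408344 ,  0.23290333]), [np.float64(0.000824776354949468), np.float64(0.0008247763549494662)]) (array([ 0.54041129, -0.28005098,  0.33473711]), [np.float64(0.000716560725840613), np.float64(0.0007165607258406549)])
```

Run:
```python
from h import *
p,r=sim([[-1,0.6,-.2,0,0,.5,0]]*6+[[0,1,0,0,0,.6,0]]*4+[[0.1,1,0,0,0,.6,0]]*10+[[.3,1,0,0,0,.9,0]]*5)
```

```text
5 [0.219 0.474 0.275] rad 0.522 xang 1.018 z [-0. -0. -1.]
10 [0.31  0.362 0.281] rad 0.477 xang 0.715 z [-0. -0. -1.]
15 [0.405 0.246 0.281] rad 0.474 xang 0.4 z [-0. -0. -1.]
20 [0.46  0.106 0.281] rad 0.472 xang 0.086 z [-0. -0. -1.]
25 [ 0.489 -0.046  0.281] rad 0.492 xang -0.385 z [-0. -0. -1.]
```

arm_command(steps=[-1,0.6,-0.2,0,0,0.5,0,-1,0.6,-0.2,0,0,0.5,0,-1,0.6,-0.2,0,0,0.5,0,-1,0.6,-0.2,0,0,0.5,0,-1,0.6,-0.2,0,0,0.5,0,-1,0.6,-0.2,0,0,0.5,0,0,1,0,0,0,0.6,0,0,1,0,0,0,0.6,0,0,1,0,0,0,0.6,0,0,1,0,0,0,0.6,0])

```text
time: 1.7
tool_pos: [0.3106, 0.3614, 0.2816]
tcp_rot: [-2.944, -1.096, -0.001]
wrist_force: [-0.2, 0.4, -0.5]
width: 0.0
```

arm_command(steps=[0,1,0,0,0,0.7,0,0,1,0,0,0,0.7,0,0,1,0,0,0,0.7,0,0,1,0,0,0,0.7,0,0,1,0,0,0,0.7,0,0,1,0,0,0,0.7,0,0,1,0,0,0,0.7,0,0,1,0,0,0,0.7,0,0,1,0,0,0,0.7,0,0,1,0,0,0,0.7,0])

```text
time: 2.95
tool_pos: [0.4201, 0.0891, 0.2816]
tcp_rot: [-3.141, 0.033, -0.001]
wrist_force: [0.1, 0.7, 1.1]
width: -0.003
```

Run:
```python
from h import *
sim([[0,1,0,0,0,.7,0]]*5+[[0,1,0,0,0.7,1,0]]*5,every=1)
```

```text
1 [0.42  0.059 0.282] rad 0.424 xang -0.094 z [ 0.001  0.    -1.   ]
2 [0.417 0.029 0.282] rad 0.418 xang -0.168 z [ 0.001  0.    -1.   ]
3 [ 0.412 -0.     0.282] rad 0.412 xang -0.241 z [ 0.001  0.    -1.   ]
4 [ 0.405 -0.029  0.282] rad 0.406 xang -0.314 z [ 0.001  0.    -1.   ]
5 [ 0.395 -0.058  0.282] rad 0.399 xang -0.387 z [ 0.001  0.    -1.   ]
6 [ 0.384 -0.086  0.282] rad 0.393 xang -0.492 z [ 0.067 -0.031 -0.997]
7 [ 0.37  -0.112  0.281] rad 0.386 xang -0.598 z [ 0.129 -0.069 -0.989]
8 [ 0.353 -0.137  0.281] rad 0.379 xang -0.707 z [ 0.187 -0.113 -0.976]
9 [ 0.334 -0.16   0.28 ] rad 0.37 xang -0.819 z [ 0.238 -0.162 -0.958]
10 [ 0.312 -0.181  0.278] rad 0.361 xang -0.935 z [ 0.282 -0.215 -0.935]
```

Run:
```python
from h import *
A=[[0,1,0,0,0,1,0],[.1,1,0,0,0,1,0],[.2,1,0,0,0,1,0],[.3,.9,0,0,0,1,0],[.4,.9,0,0,0,1,0],[.5,.9,0,0,0,1,0],[.6,.8,0,0,0,1,0],[.7,.7,0,0,0,.9,0],[.8,.7,0,0,.9,0,0],[.8,.7,0,0,.9,0,0]]
p,r=sim(A,every=1)
x,y,z=r.as_matrix().T;print(y)
```

```text
1 [0.42  0.059 0.282] rad 0.424 xang -0.126 z [ 0.001  0.    -1.   ]
2 [0.419 0.029 0.282] rad 0.42 xang -0.23 z [ 0.001  0.    -1.   ]
3 [ 0.418 -0.002  0.282] rad 0.418 xang -0.335 z [ 0.001  0.    -1.   ]
4 [ 0.417 -0.03   0.282] rad 0.418 xang -0.44 z [ 0.001  0.    -1.   ]
5 [ 0.417 -0.06   0.282] rad 0.421 xang -0.545 z [ 0.001  0.    -1.   ]
6 [ 0.416 -0.09   0.282] rad 0.425 xang -0.649 z [ 0.001  0.    -1.   ]
7 [ 0.415 -0.12   0.282] rad 0.432 xang -0.754 z [ 0.001  0.    -1.   ]
8 [ 0.416 -0.15   0.282] rad 0.443 xang -0.848 z [ 0.001  0.    -1.   ]
9 [ 0.416 -0.182  0.282] rad 0.454 xang -0.848 z [ 0.063 -0.071 -0.996]
10 [ 0.416 -0.214  0.284] rad 0.468 xang -0.848 z [ 0.125 -0.14  -0.982]
[-7.50118588e-01 -6.61303048e-01 -6.18506776e-04]
```

arm_command(steps=[0,1,0,0,0,1,0,0.1,1,0,0,0,1,0,0.2,1,0,0,0,1,0,0.3,0.9,0,0,0,1,0,0.4,0.9,0,0,0,1,0,0.5,0.9,0,0,0,1,0,0.6,0.8,0,0,0,1,0,0.7,0.7,0,0,0,0.9,0,0.8,0.7,0,0,0.9,0,0,0.8,0.7,0,0,0.9,0,0])

```text
time: 4.2
tool_pos: [0.4171, -0.2142, 0.2837]
tcp_rot: [2.782, -1.253, 0.267]
wrist_force: [-0.2, 0.0, -0.3]
width: 0.001
```

Run:
```python
from h import *
s=bot.read_state();print(s["q"].round(3))
for n in ("top","wrist","scene"):
    c=bot.read_camera(n); cv2.imwrite(f"pics/{n}1.png",c["img"][:,:,::-1])
sim([[0.9,0.9,0.2,0,.7,0,0]]*2,every=1)
```

```text
[-0.479 -0.278  2.083 -0.075  1.159  0.391]
1 [ 0.414 -0.252  0.283] rad 0.485 xang -0.848 z [ 0.171 -0.194 -0.966]
2 [ 0.413 -0.29   0.284] rad 0.504 xang -0.848 z [ 0.218 -0.246 -0.944]
```

View pics/top1.png

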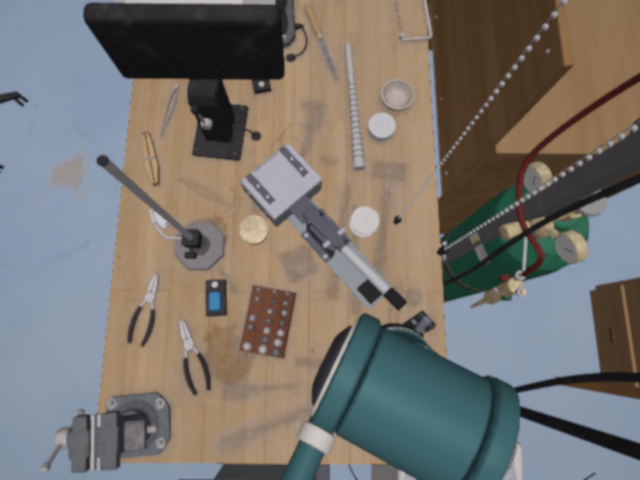

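View pics/wrist1.png

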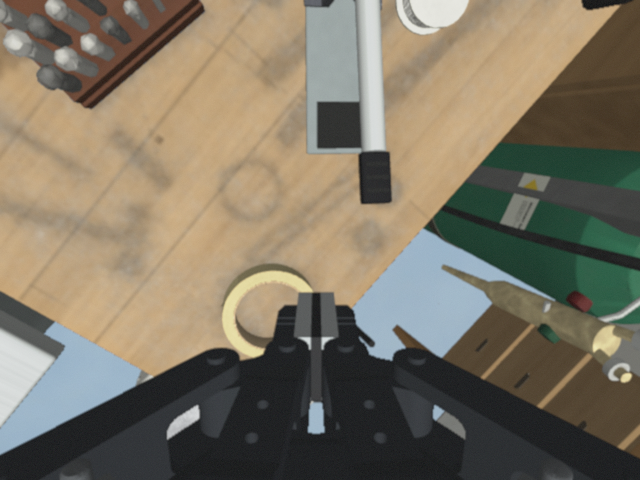

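View pics/scene1.png

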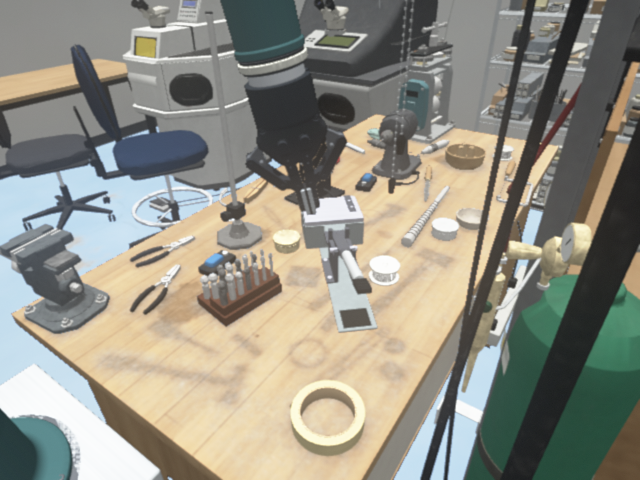

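The wrist view shows the plate's end at px (362..391, 202) and the shut fingertips at (316,295). The top view shows the arm well clear of both chains. I'll measure the plate end from the wrist camera.

Run:
```python
from h import *
np.set_printoptions(precision=4,suppress=True)
s=bot.read_state(); c=bot.read_camera("wrist")
B=np.eye(4);B[:3,:3]=R.from_rotvec(s["tcp_rot"]).as_matrix();B[:3,3]=s["tool_pos"]
c["pose"]=B@c["T_tool_cam"]
for uv in((361,155),(388,153),(362,203),(391,201)): print(uv,onz(c,uv,.111),onz(c,uv,.121))
T=c["T_tool_cam"]
# tip location from wrist img: project tool points
for z in(0,.014,.02): 
  for x in (-.0145,.0145):
    q=np.linalg.inv(T)@[x,-.011,z,1];q=c["camera_matrix"]@q[:3];print(x,z,q[:2]/q[2])
u=np.array([np.cos(.72),np.sin(.72)]);n=np.array([-u[1],u[0]])
nt=np.array([.6475,-.1165])
e=np.mean([onz(c,uv,.119)[:2] for uv in((362,203),(391,201))],0)-nt; print("end rel notch",e@u,e@n)
g=c["img"][185:230,340:410];cv2.imwrite("pics/w1z.png",cv2.resize(g[:,:,::-1],None,fx=8,fy=8,interpolation=2))
```

```text
(361, 155) [ 0.4995 -0.2328  0.111 ] [ 0.498  -0.2301  0.121 ]
(388, 153) [ 0.5147 -0.2482  0.111 ] [ 0.5127 -0.2449  0.121 ]
(362, 203) [ 0.4731 -0.2589  0.111 ] [ 0.4724 -0.2553  0.121 ]
(391, 201) [ 0.4896 -0.2764  0.111 ] [ 0.4884 -0.2722  0.121 ]
-0.0145 0 [269.247  302.0183]
0.0145 0 [352.4796 302.02  ]
-0.0145 0.014 [273.3132 286.6048]
0.0145 0.014 [349.2179 286.6088]
-0.0145 0.02 [274.8446 280.7996]
0.0145 0.02 [347.9895 280.8045]
end rel notch -0.22305808468072308 -0.0012189674446105442
```

View pics/w1z.png

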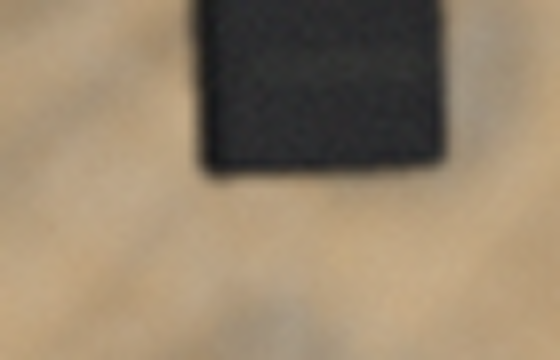

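```bash
cat >> h.py <<'E'
U=np.array([np.cos(.72),np.sin(.72),0]);N=np.array([-U[1],U[0],0]);NT=np.array([.6475,-.1165,0])
def tip(p,r): 
    t=p+r.as_matrix()[:,2]*.014; d=t-NT; print("tip",t.round(4),"u",(d@U).round(4),"n",(d@N).round(4)); return t
E
python3 - <<'E'
from h import *
A=[[.8,.8,0,0,.6,0,0],[0,.2,.5,0,.6,0,0]]+[[0,0,1,0,0,0,0]]*5+[[0.2,0,.8,0,0,0,0]]
p,r=sim(A,every=1); tip(p,r)
s=bot.read_state();
E
```

```text
1 [ 0.414 -0.246  0.288] rad 0.482 xang -0.847 z [ 0.165 -0.185 -0.969]
2 [ 0.412 -0.253  0.274] rad 0.484 xang -0.847 z [ 0.205 -0.23  -0.951]
3 [ 0.418 -0.26   0.245] rad 0.493 xang -0.847 z [ 0.205 -0.23  -0.951]
4 [ 0.425 -0.267  0.217] rad 0.501 xang -0.847 z [ 0.205 -0.23  -0.951]
5 [ 0.431 -0.274  0.188] rad 0.51 xang -0.847 z [ 0.205 -0.23  -0.951]
6 [ 0.437 -0.281  0.16 ] rad 0.519 xang -0.847 z [ 0.205 -0.23  -0.951]
7 [ 0.443 -0.287  0.131] rad 0.528 xang -0.847 z [ 0.205 -0.23  -0.951]
8 [ 0.452 -0.297  0.11 ] rad 0.541 xang -0.847 z [ 0.205 -0.23  -0.951]
tip [ 0.4546 -0.3005  0.0967] u -0.2664 n -0.0111
```

arm_command(steps=[0.8,0.8,0,0,0.6,0,0,0,0.2,0.5,0,0.6,0,0,0,0,1,0,0,0,0,0,0,1,0,0,0,0,0,0,1,0,0,0,0,0,0,1,0,0,0,0,0,0,1,0,0,0,0,-0.1,0,0.8,0,0,0,0,0,-0.3,0,0,0,0,0])

```text
time: 5.52
tool_pos: [0.4519, -0.2838, 0.1044]
tcp_rot: [2.721, -1.226, 0.422]
wrist_force: [-0.1, 0.1, 1.1]
width: -0.003
```

Run:
```python
from h import *
s=bot.read_state();print(s["q"].round(3),s["tool_pos"].round(4),s["wrist_force"].round(2)); tip(s["tool_pos"],R.from_rotvec(s["tcp_rot"]))
for n in ("top","wrist","scene"):
    c=bot.read_camera(n); cv2.imwrite(f"pics/{n}2.png",c["img"][:,:,::-1])
```

```text
[-0.552 -0.029  2.244 -0.151  0.637  0.403] [ 0.4519 -0.2838  0.1044] [-0.12  0.07  1.06]
tip [ 0.4547 -0.287   0.0911] u -0.2574 n -0.0011
```

View pics/top2.png

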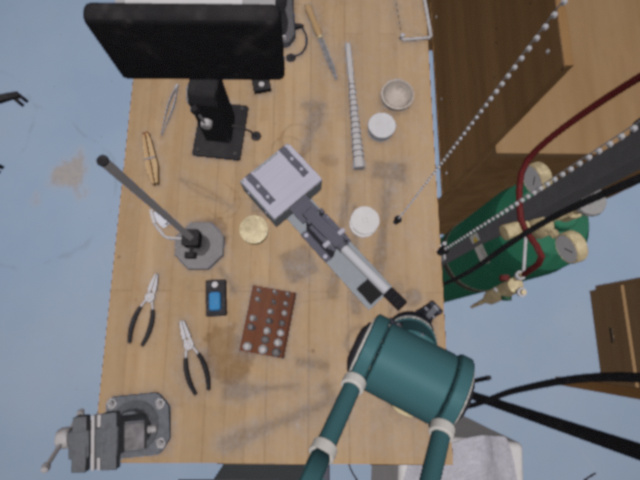

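View pics/wrist2.png

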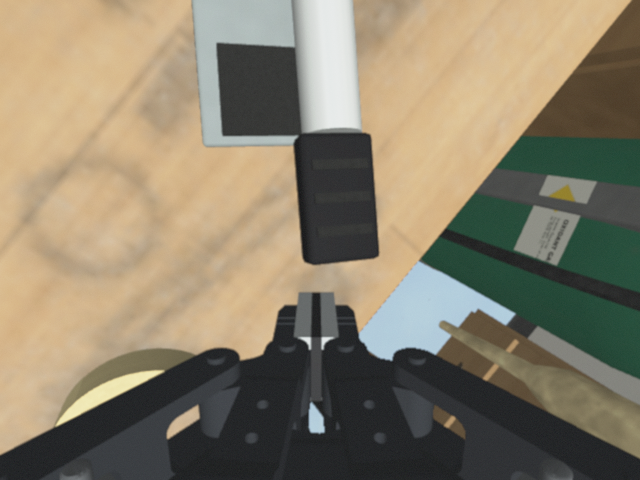

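View pics/scene2.png

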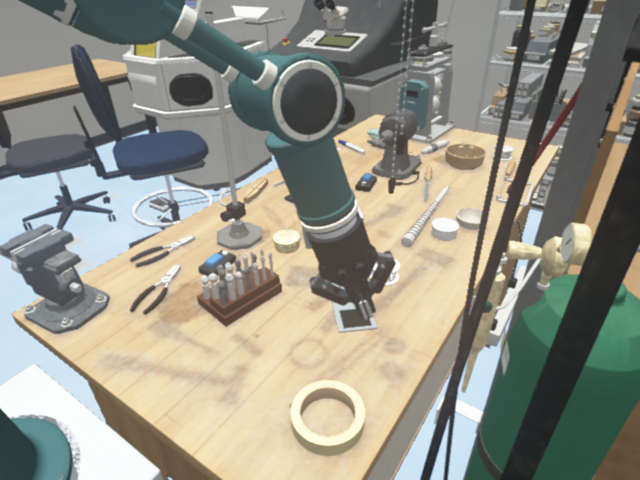

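The wrist view shows the plate end at px (303..378, 260) and the tips at (316,295). I need to move 6 mm along tool x to centre on the plate, then push slowly along tool −y.

arm_command(steps=[0.2,-0.2,0,0,0,0,0,0,-0.2,0,0,0,0,0,0,-0.1,0,0,0,0,0,0,-0.1,0,0,0,0,0,0,-0.1,0,0,0,0,0,0,-0.1,0,0,0,0,0,0,-0.1,0,0,0,0,0])

```text
time: 6.55
tool_pos: [0.477, -0.2719, 0.1088]
tcp_rot: [2.719, -1.224, 0.43]
wrist_force: [-3.9, -2.7, 0.9]
width: -0.001
```

```bash
cat > look.py <<'E'
import sys
from h import *
s=bot.read_state();print(s["time"],s["wrist_force"].round(2),"along u",s["wrist_force"]@U,"n",s["wrist_force"]@N); tip(s["tool_pos"],R.from_rotvec(s["tcp_rot"]))
for n in sys.argv[2:]:
    c=bot.read_camera(n); cv2.imwrite(f"pics/{n}{sys.argv[1]}.png",c["img"][:,:,::-1])
E
python3 look.py 3 wrist
```

```text
6.55 [-3.89 -2.67  0.86] along u -4.689390841058965 n 0.5556122403020138
tip [ 0.4798 -0.2751  0.0955] u -0.2307 n -0.0087
```

View pics/wrist3.png

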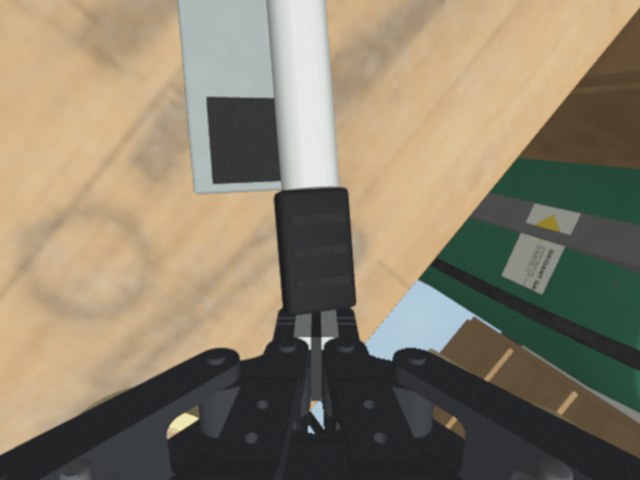

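The tips are centred on the plate end, pushing at 4.7 N. I'll keep going.

arm_command(steps=[0,-0.1,0,0,0,0,0,0,-0.1,0,0,0,0,0,0,-0.1,0,0,0,0,0,0,-0.1,0,0,0,0,0,0,-0.1,0,0,0,0,0,0,-0.1,0,0,0,0,0,0,-0.1,0,0,0,0,0,0,-0.1,0,0,0,0,0])

```text
time: 7.6
tool_pos: [0.4953, -0.2557, 0.1089]
tcp_rot: [2.719, -1.224, 0.43]
wrist_force: [-2.4, -2.8, -0.3]
width: -0.004
```

```bash
python3 look.py 4 wrist top
```

```text
7.6 [-2.42 -2.77 -0.27] along u -3.6480972983101347 n -0.4911680117335775
tip [ 0.4982 -0.2589  0.0956] u -0.2062 n -0.0086
```

View pics/wrist4.png

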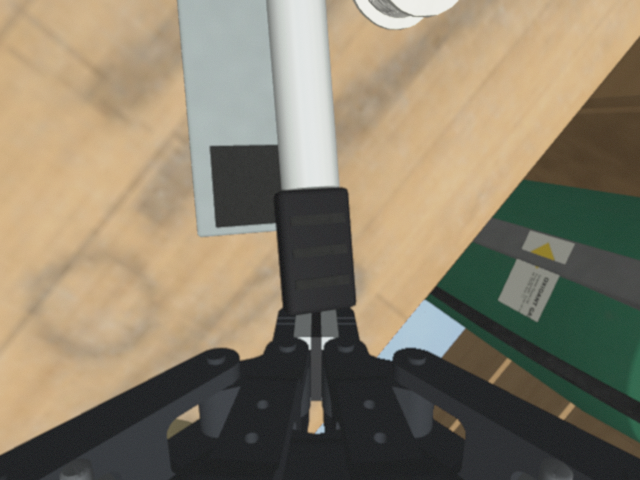

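View pics/top4.png

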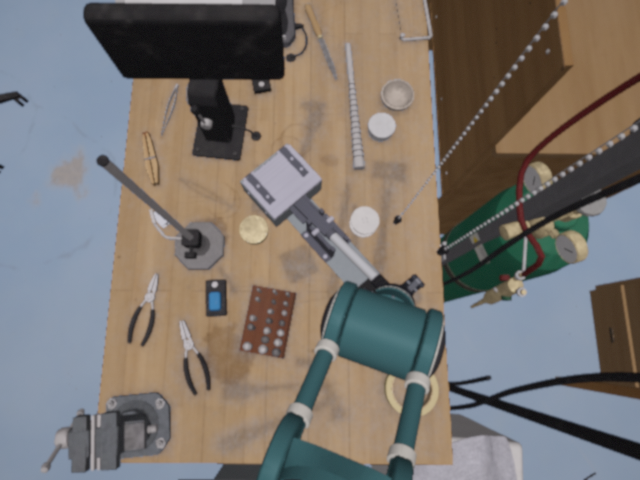

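The bar is sliding steadily and the plate looks unchanged in the wrist view. The wrist is still clear of the chains.

arm_command(steps=[0,-0.1,0,0,0,0,0,0,-0.1,0,0,0,0,0,0,-0.1,0,0,0,0,0])

```text
time: 8.07
tool_pos: [0.5023, -0.2495, 0.1089]
tcp_rot: [2.72, -1.225, 0.431]
wrist_force: [-1.3, -1.4, -1.0]
width: 0.001
```

```bash
python3 look.py 5 wrist
```

```text
8.075 [-1.34 -1.44 -0.97] along u -1.9508789350122755 n -0.1995471352691226
tip [ 0.5051 -0.2528  0.0956] u -0.1969 n -0.0086
```

View pics/wrist5.png

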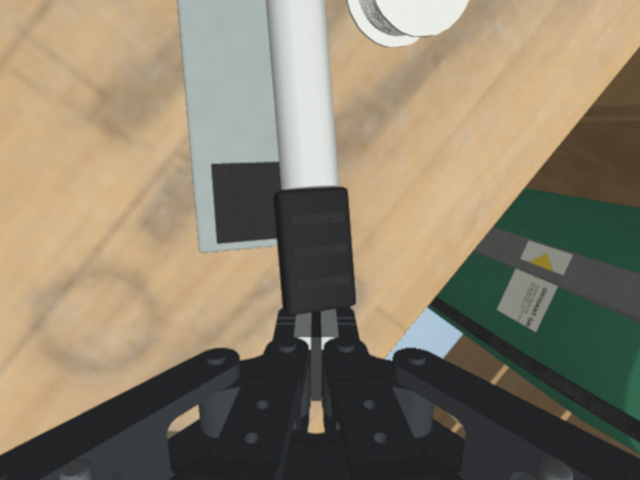

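arm_command(steps=[0,-0.1,0,0,0,0,0,0,-0.1,0,0,0,0,0,0,-0.1,0,0,0,0,0])

```text
time: 8.5
tool_pos: [0.5053, -0.2456, 0.1082]
tcp_rot: [2.716, -1.22, 0.42]
wrist_force: [-17.9, -17.1, 5.2]
width: -0.002
```

```bash
python3 look.py 6 wrist
```

```text
8.5 [-17.88 -17.13   5.15] along u -24.739352745148622 n -1.0860787788218893
tip [ 0.508  -0.2489  0.0949] u -0.1922 n -0.0076
```

View pics/wrist6.png

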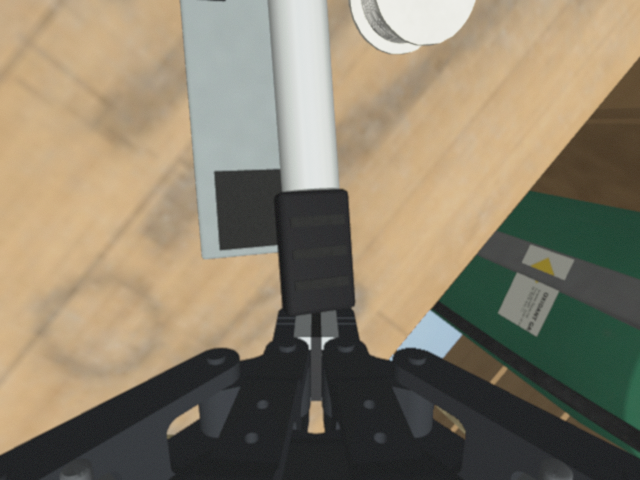

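It has hit the stop at 25 N, so I'll back off to let the pin drop, then look.

arm_command(steps=[0,0.1,0,0,0,0,0,0,0.1,0,0,0,0,0,0,0.2,0,0,0,0,0,0,0.3,0,0,0,0,0])

```text
time: 9.05
tool_pos: [0.4933, -0.2579, 0.1093]
tcp_rot: [2.72, -1.223, 0.432]
wrist_force: [0.4, 0.1, -0.1]
width: -0.003
```

```bash
python3 look.py 7 wrist top scene
python3 - <<'E'
import cv2
a=cv2.imread("pics/top7.png")[135:315,230:420]; cv2.imwrite("pics/top7z.png",cv2.resize(a,None,fx=3.3,fy=3.3,interpolation=cv2.INTER_CUBIC))
E
```

```text
9.05 [ 0.4   0.09 -0.06] along u 0.36111590022109175 n -0.19739743667675375
tip [ 0.4962 -0.2611  0.096 ] u -0.2091 n -0.009
```

View pics/wrist7.png

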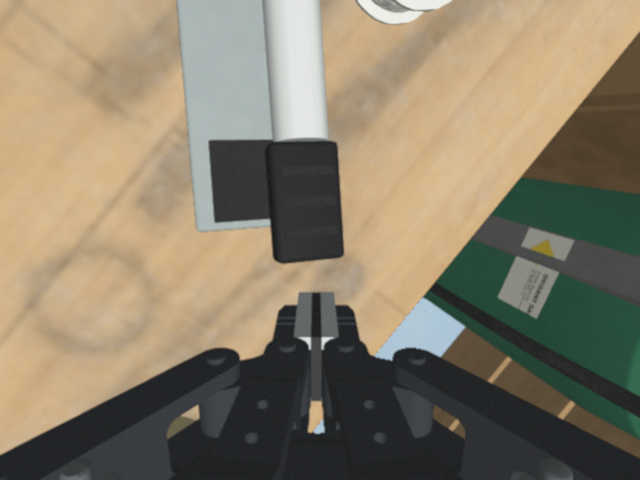

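View pics/top7z.png

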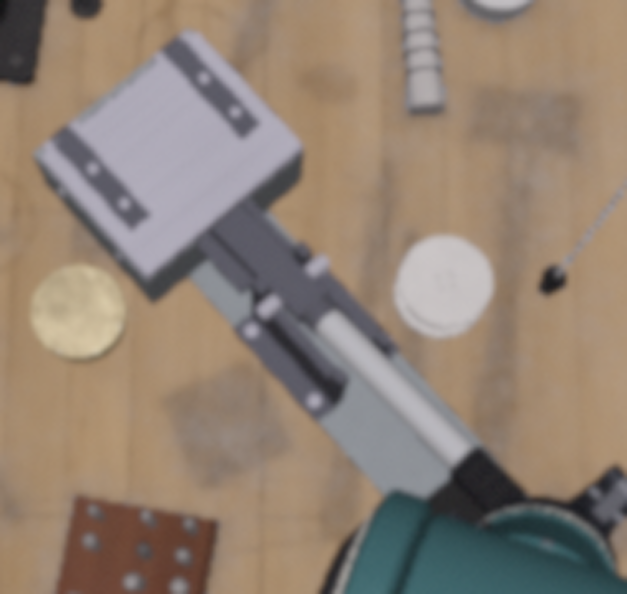

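The pin ends are now at zoomed (318,265) and (268,307), next to the stop. The plate looks smaller in the wrist view than before the push, so it is lower. Now to put numbers on both.

Run:
```python
from h import *
np.set_printoptions(precision=4,suppress=True)
T=bot.read_camera("top")
zt=lambda u,v:((u+.5)/3.3+230-.5,(v+.5)/3.3+135-.5)
for z in(.066,.07):
  m=(onz(T,zt(318,265),z)+onz(T,zt(268,307),z))/2; d=m-NT; print("pin",m,d@U,d@N)
s=bot.read_state(); c=bot.read_camera("wrist")
B=np.eye(4);B[:3,:3]=R.from_rotvec(s["tcp_rot"]).as_matrix();B[:3,3]=s["tool_pos"]; c["pose"]=B@c["T_tool_cam"]
img=c["img"]; cv2.imwrite("pics/w7z.png",cv2.resize(img[130:270,255:355,::-1],None,fx=5,fy=5,interpolation=2))
for z in(.09,.1,.105,.11,.12):
  a=[onz(c,uv,z) for uv in((276,262),(343,257),(268,143),(335,141))]
  print(z,"wid",np.linalg.norm(a[0]-a[1]),np.linalg.norm(a[2]-a[3]),"end u,n",((a[0]+a[1])/2-NT)@U,((a[0]+a[1])/2-NT)@N,"front",((a[2]+a[3])/2-NT)@U,((a[2]+a[3])/2-NT)@N)
```

```text
pin [ 0.6506 -0.1177  0.066 ] 0.001560946309269009 -0.0029240998893619425
pin [ 0.6495 -0.1176  0.07  ] 0.0008341023251297315 -0.002145498292491957
0.09 wid 0.027339475419051622 0.02488524414803134 end u,n -0.18945920346747075 -0.01013097107816864 front -0.14500519122988004 -0.007090262874548531
0.1 wid 0.025404800587974022 0.023124242710349387 end u,n -0.1859660423198186 -0.007007812236124886 front -0.14465781314127488 -0.004182279398528638
0.105 wid 0.024437463172435288 0.022243741991508553 end u,n -0.18421946174599257 -0.005446232815103008 front -0.14448412409697234 -0.0027282876605186357
0.11 wid 0.023470125756896366 0.021363241272667605 end u,n -0.18247288117216653 -0.003884653394081075 front -0.14431043505266977 -0.0012742959225086614
0.12 wid 0.021535450925818857 0.01960223983498577 end u,n -0.17897972002451448 -0.0007614945520372507 front -0.14396305696406458 0.0016336875535112733
```

View pics/w7z.png

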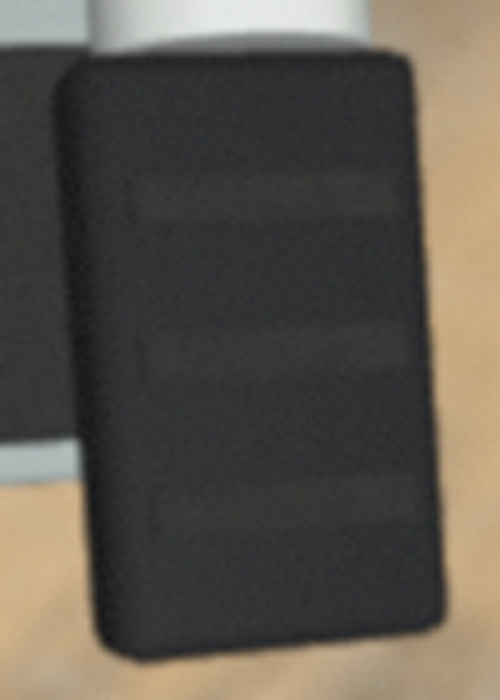

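View pics/scene7.png

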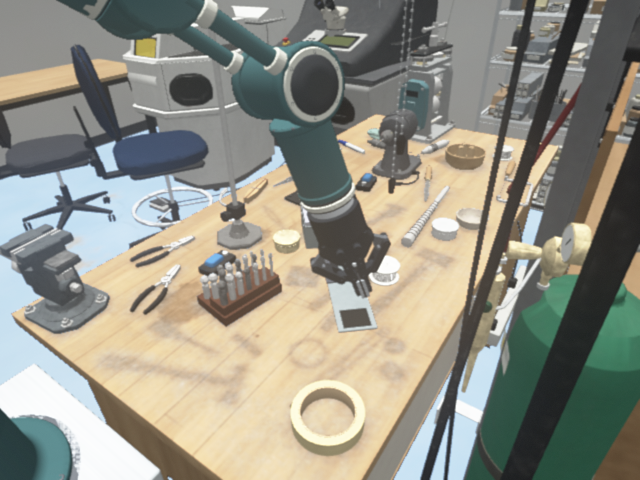

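The pin is at u≈+1 mm from the notch. The plate end matches its home height of about 0.106 m, and there is no contact force, so the bar is home and dropped. Next I rise, move over the plate and come down vertically.

arm_command(steps=[0.3,0,-0.9,0,0,0,0,0,-0.7,0,0,0,0,0,0,-0.7,0,0,0,0,0,-0.1,0,0.2,0,0,0,0,0,0,0,0,0,0,0])

```text
time: 9.93
tool_pos: [0.5227, -0.229, 0.1294]
tcp_rot: [2.72, -1.223, 0.427]
wrist_force: [-0.6, 0.4, -0.3]
width: -0.005
```

```bash
python3 look.py 8 wrist top
```

```text
9.925 [-0.63  0.43 -0.34] along u -0.1942866691204609 n 0.7384547166111683
tip [ 0.5255 -0.2322  0.1161] u -0.168 n -0.0065
```

View pics/wrist8.png

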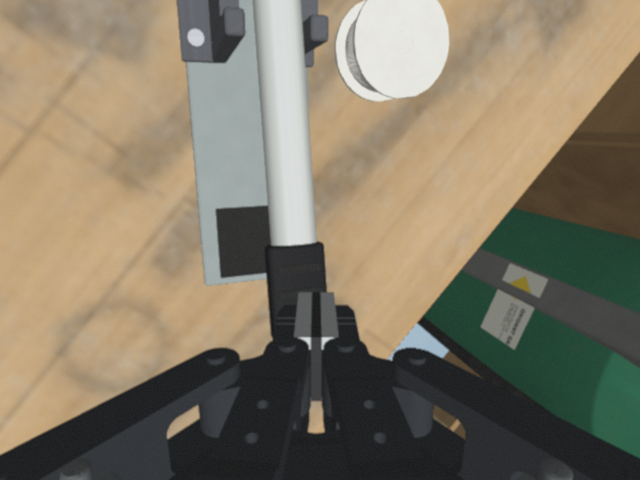

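View pics/top8.png

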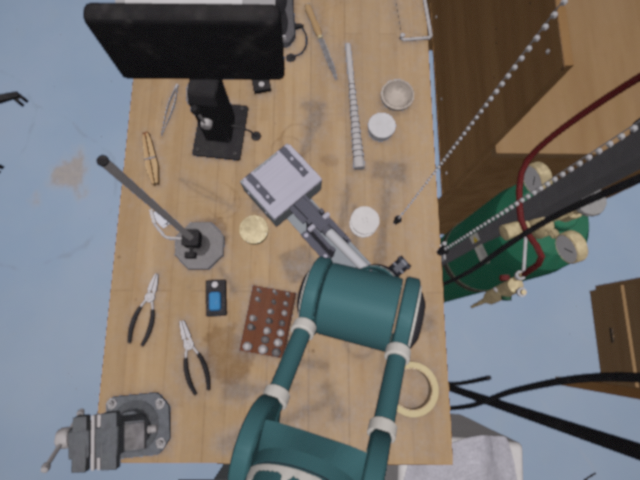

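arm_command(steps=[0.1,0,0,0,0,0,0,-0.06,0,0.19,0,0,0,0,-0.06,0,0.19,0,0,0,0,-0.06,0,0.19,0,0,0,0,-0.06,0,0.19,0,0,0,0,-0.06,0,0.19,0,0,0,0])

```text
time: 10.78
tool_pos: [0.526, -0.232, 0.1018]
tcp_rot: [2.719, -1.224, 0.431]
wrist_force: [-1.1, -1.5, 3.7]
width: -0.001
```

```bash
python3 look.py 9 wrist
```

```text
10.775 [-1.07 -1.51  3.69] along u -1.7996124768629584 n -0.43057522016718874
tip [ 0.5289 -0.2353  0.0885] u -0.1675 n -0.0111
```

View pics/wrist9.png

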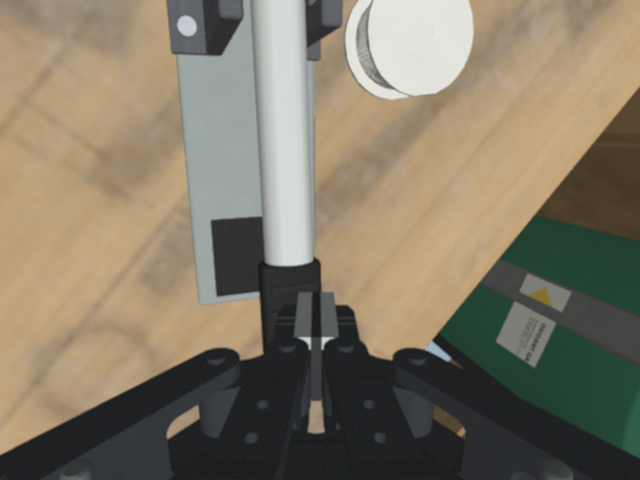

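Contact is at 3.7 N, with the lower finger edge (px ~297,330) near the plate's midline. I'll continue down gently.

arm_command(steps=[-0.05,0,0.16,0,0,0,0,-0.05,0,0.16,0,0,0,0,-0.05,0,0.16,0,0,0,0,-0.05,0,0.16,0,0,0,0,-0.05,0,0.16,0,0,0,0])

```text
time: 11.45
tool_pos: [0.526, -0.2325, 0.0769]
tcp_rot: [2.719, -1.223, 0.431]
wrist_force: [-4.8, -3.8, 6.1]
width: 0.0
```

```bash
python3 look.py 10 wrist top
```

```text
11.45 [-4.84 -3.76  6.1 ] along u -6.124439885784269 n 0.36372305888436296
tip [ 0.5289 -0.2358  0.0635] u -0.1678 n -0.0115
```

View pics/wrist10.png

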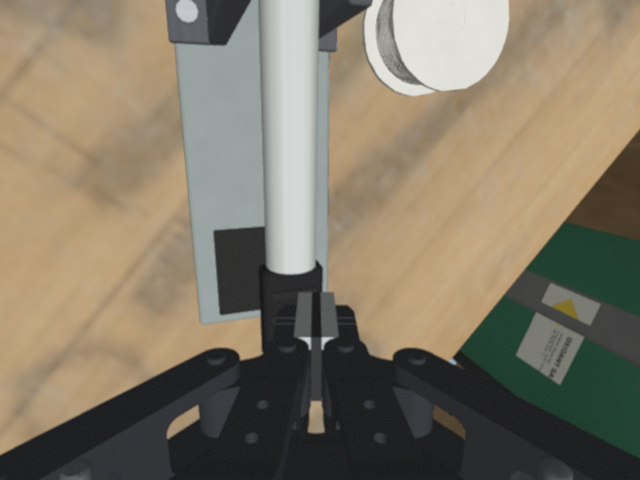

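View pics/top10.png

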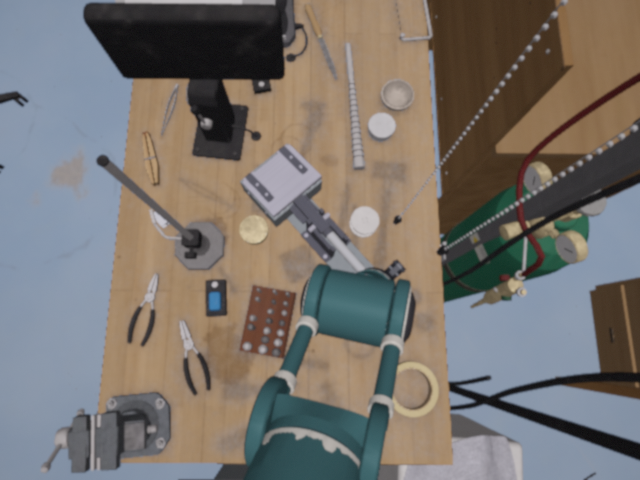

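arm_command(steps=[-0.05,-0.02,0.16,0,0,0,0,-0.05,-0.02,0.16,0,0,0,0,-0.05,-0.03,0.16,0,0,0,0,-0.05,-0.03,0.16,0,0,0,0,-0.05,-0.03,0.16,0,0,0,0])

```text
time: 12.18
tool_pos: [0.5285, -0.2302, 0.0513]
tcp_rot: [2.718, -1.223, 0.429]
wrist_force: [-4.4, -4.1, 5.5]
width: -0.0
```

```bash
python3 look.py 11 wrist top;  python3 - <<'E'
import cv2
a=cv2.imread("pics/top11.png")[135:315,230:420]; cv2.imwrite("pics/top11z.png",cv2.resize(a,None,fx=3.3,fy=3.3,interpolation=cv2.INTER_CUBIC))
E
```

```text
12.175 [-4.38 -4.09  5.52] along u -5.9870636546237375 n -0.18507250674776987
tip [ 0.5313 -0.2334  0.038 ] u -0.1644 n -0.0113
```

View pics/wrist11.png

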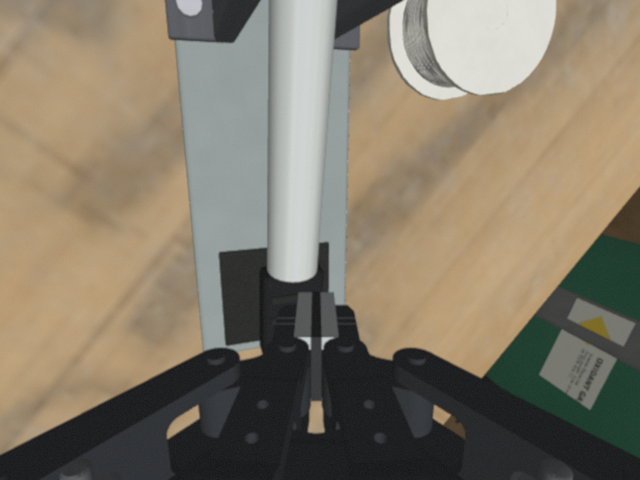

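View pics/top11z.png

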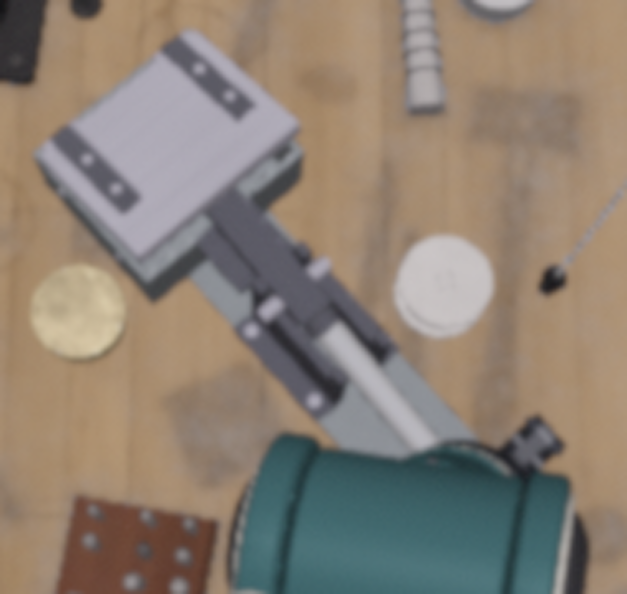

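The flap is opening and the pin is still in place at the stop. I'll go on down in smaller rows until the force rises.

arm_command(steps=[-0.03,0,0.1,0,0,0,0,-0.03,0,0.1,0,0,0,0,-0.03,0,0.1,0,0,0,0,-0.03,0,0.1,0,0,0,0])

```text
time: 12.78
tool_pos: [0.5307, -0.2298, 0.0397]
tcp_rot: [2.72, -1.225, 0.435]
wrist_force: [-0.2, 1.0, 7.0]
width: -0.005
```

```bash
python3 look.py 12
```

```text
12.775 [-0.21  0.95  7.  ] along u 0.47383775044037224 n 0.8521288660072022
tip [ 0.5336 -0.233   0.0264] u -0.1625 n -0.0125
```

arm_command(steps=[-0.03,0,0.1,0,0,0,0,0,0,0,0,0,0,0])

```text
time: 13.02
tool_pos: [0.5313, -0.2299, 0.0384]
tcp_rot: [2.719, -1.225, 0.436]
wrist_force: [-7.5, 5.5, 20.4]
width: -0.001
```

```bash
python3 look.py 13
```

```text
13.025 [-7.51  5.46 20.39] along u -2.0470237638320774 n 9.052917115081414
tip [ 0.5342 -0.2331  0.0251] u -0.1621 n -0.013
```

The force jumped to 20 N, so the plate has met the rest. I'll ease the sideways load slightly, hold, and check the pictures.

arm_command(steps=[-0.04,0,0,0,0,0,0,0,0,0,0,0,0,0])

```text
time: 13.28
tool_pos: [0.5311, -0.2297, 0.0385]
tcp_rot: [2.719, -1.224, 0.439]
wrist_force: [-5.5, 0.7, 18.1]
width: -0.001
```

```bash
python3 look.py 14 wrist top scene; python3 look.py 15;  python3 - <<'E'
import cv2
a=cv2.imread("pics/top14.png")[135:315,230:420]; cv2.imwrite("pics/top14z.png",cv2.resize(a,None,fx=3.3,fy=3.3,interpolation=cv2.INTER_CUBIC))
E
```

```text
13.275 [-5.52  0.67 18.08] along u -3.7065475449803706 n 4.1385494244603
tip [ 0.5341 -0.2329  0.0252] u -0.162 n -0.0127
13.425 [-5.92  2.49 17.74] along u -2.809801946905698 n 5.776908738326038
tip [ 0.5341 -0.2329  0.0252] u -0.1621 n -0.0127
```

View pics/wrist14.png

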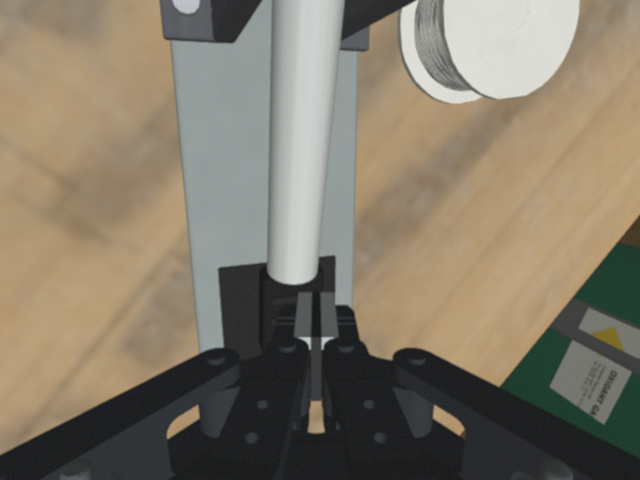

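View pics/top14z.png

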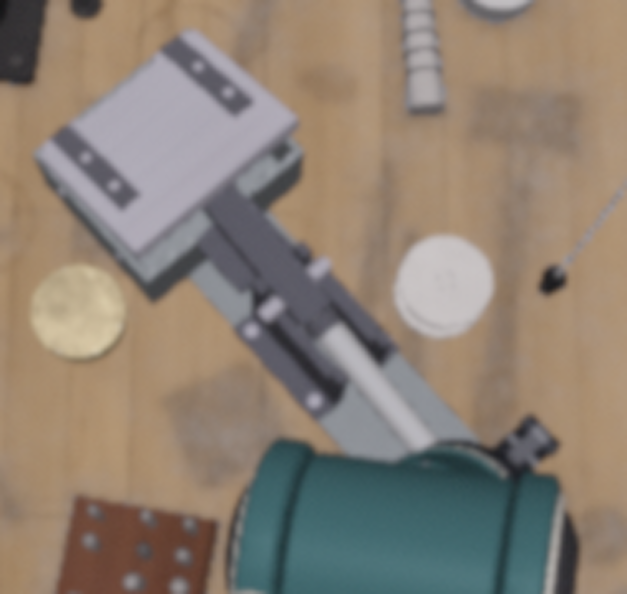

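View pics/scene14.png

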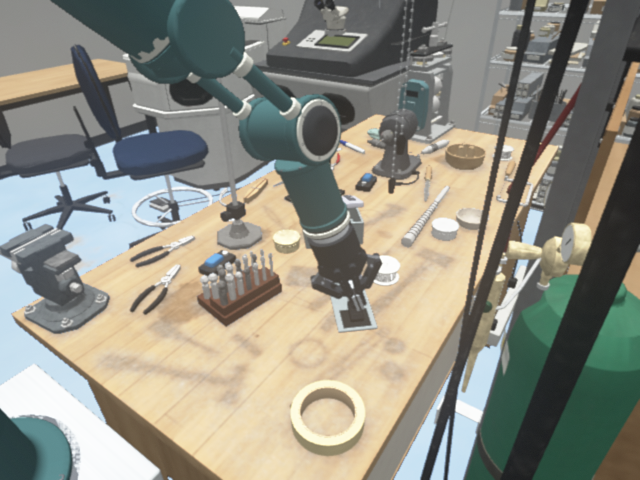

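arm_command(steps=[-0.02,0,0.04,0,0,0,0,0,0,0,0,0,0,0,0,0,0,0,0,0,0])

```text
time: 13.8
tool_pos: [0.5313, -0.2297, 0.0381]
tcp_rot: [2.718, -1.224, 0.44]
wrist_force: [-9.9, 3.7, 26.1]
width: -0.001
```

```bash
python3 look.py 16 top
python3 - <<'E'
from h import *
T=bot.read_camera("top")
zt=lambda u,v:((u+.5)/3.3+230-.5,(v+.5)/3.3+135-.5)
for a in (.26,.3,.34,.38):
    # hinge taken at u=.166 (shut edge .0605+.103+..), z .063; top edge offset (-.103,.012)
    h=.0605+.103; e=h-.103*np.cos(a)+.012*np.sin(a); z=.063+.103*np.sin(a)+.012*np.cos(a)
    A=onz(T,zt(298,120),z);B=onz(T,zt(138,255),z);m=(A+B)/2-NT
    print(a,"pred u",e.round(4),"z",z.round(4),"seen u",(m@U).round(4),"width",np.linalg.norm(A-B).round(4))
for z in(.066,.07):
  m=(onz(T,zt(319,267),z)+onz(T,zt(270,309),z))/2-NT; print("pin",z,m@U,m@N)
E
```

```text
13.8 [-9.95  3.74 26.07] along u -5.012178916658858 n 9.36896467288539
tip [ 0.5342 -0.233   0.0248] u -0.162 n -0.0129
0.26 pred u 0.067 z 0.1011 seen u 0.07 width 0.1269
0.3 pred u 0.0686 z 0.1049 seen u 0.0689 width 0.1263
0.34 pred u 0.0704 z 0.1087 seen u 0.0679 width 0.1258
0.38 pred u 0.0723 z 0.1123 seen u 0.0669 width 0.1252
pin 0.066 1.3309824450437584e-05 -0.0027869502127950236
pin 0.07 -0.000706455773739732 -0.002008975893940925
```

Run:
```python
from h import *
s=bot.read_state();print(s["time"],s["wrist_force"].round(1),abs(s["joint_vel"]).max())
print(bot.finish_job())
```

```text
13.9 [-10.4   4.   25.9] 0.0016499077484465542
the job is handed in; nothing more can be done
None
```

The flap is open and the job was handed in at 13.9 s, with the fingertips still holding the black plate down on the rubber rest. I got no verdict back, so this rests on my own checks.

**What I did:**
- **Push:** With the fingers shut, I pushed the bar by the end of its plate at about 2–5 N until the pin met the stop. It peaked at about 25 N there, because I overran the stop slightly. I then backed off so the pin could drop.
- **Press:** I pressed the plate straight down at about 4–7 N until it met the rest, where the force rose sharply. I held it at about 26 N.
- **Clearance:** Two chains hang close to the work, so I kept the wrist leaned to the left to stay clear of them.

**Last checks:**
- **Pin:** It is within about 1 mm of the notch along the bar, and it stayed there during the press. I inferred the 4 mm drop from the plate height after backing off, not from seeing it directly.
- **Plate:** The fingertip height on it is 25 mm, against 24 mm expected.
- **Flap:** It is clearly open in the top view. My rough angle estimate is 0.30 rad (about ±0.05), a little under the nominal 0.34. The hard contact with the rest suggests the plate is fully down.
- **Side load:** About 9 N sideways remained on the fingertips at the end, and the arm was still.
- **Other items:** The tin and spool look unmoved in the last top view I viewed. I didn't check the setting block separately, and the arm never went near it.

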